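# Stand the fallen cordless mill up in its charging base

### The job

The cordless pepper mill has toppled over on the steel shelf. Set it upright and plug its foot into the socket of the white charging base, fully home, then let go of it. Handle it with care, no dropping or slamming, and leave the other things on the shelf where they are.

Things in the scene. Friction and masses are not known exactly. Their poses are not given: they have to be found in the camera images.
- mill: Cordless pepper mill, 0.3 to 0.56 kg, a rounded aluminium box 56 mm (its x) by 46 mm (its y) with black head and foot bands, 150 mm from plug tip to top. Origin at the centre of the plug's tip, +z lengthwise to the head; the box runs from z=16 to 150 mm. It starts loose, lying on a 56 mm wide face (x and z level, lengthwise axis 23 mm above the shelf), head to the robot's left within 26 degrees.
- mill_foot (a point): Centre of the mill's underside, 16 mm above its origin along its z, axes as the mill. From here a black rectangular block plug, 40 mm (x) by 28 mm (y), sticks out 16 mm. The mill can stand by itself on the plug. It is the same when turned half a turn about z.
- dock: White plastic charging base, fixed to the shelf, 100 mm (x) by 80 mm (y) and 34 mm high, with a rectangular socket in the middle of its top. Origin at the centre of its underside (on the shelf), z up; it is turned by up to 29 degrees.
- socket (a point): Centre of the socket's mouth, on top of the charging base, axes as the base. The socket is 42.5 mm along x, 30.5 mm along y, 18 mm deep, with a 2 mm chamfer; the mill's x goes along the base's x, either way round. Fully home, the mill's underside rests on the base's top, the plug tip 16 mm below the mouth.
- shelf: Steel shelf with a flat top 20 mm above the work surface, from x=0.36 to 0.84 m and y=-0.68 to 0.68 m, with a lip rising 12 mm above it all round. Fixed; origin on the work surface under its middle. A fixed white swing-flap bin, 180 mm by 220 mm and 220 mm high, stands on its back right corner (beyond x=0.59 m, y below -0.38 m).
- spoon_rest: White ceramic spoon rest, 116 mm (x) by 64 mm, 19 mm high, loose, between the mill and the base. Origin at its underside's centre. Leave alone.
- jar: Closed glass jar, 68 mm across, 120 mm high, loose, in the back row. Origin at its underside's centre. Leave alone.
- mug: White ceramic mug, 76 mm across with a handle at its +y, 90 mm high, loose, in the back row. Origin at its underside's centre. Leave alone.
- tin: Aluminium tin, 68 mm across, 100 mm high, loose, in the back row. Origin at its underside's centre. Leave alone.
- ladle: Aluminium ladle lying at the back left, bowl 84 mm across and 30 mm high, handle towards its -x. Origin under the handle, 80 mm from the bowl's centre and 120 mm from the handle's end. Leave alone.
- spatula: Wooden spatula 280 mm long lying along its x at the left end of the shelf. Origin about mid-length. Leave alone.
Things that resemble listed ones, but are neither listed nor needed, are in the scene too. Leave any orange or turquoise look-alike of the mill alone.

How it is judged:
By the outcome, as a careful person would: the job done as asked, in the order asked, and still so for the second after the job is handed in, with the robot touching nothing.
It also fails if it takes over 72 s, if anything falls off the work surface, if the arm or the gripper's body presses on something with over 40 N, if the wrist force passes 120 N, or if a joint passes its speed limit or range.

### The arm

A 7-joint arm with a two-finger parallel gripper is mounted at the origin on the work surface. World frame = base frame: x ahead of the robot, y to its left, z up, the work surface at z = 0. Lengths are in mm, angles in rad, forces in N, time in s.
With the tool pointing down it reaches from about 350 to 900 mm from the base axis. Payload 8.1 kg.
Tool frame: the origin (TCP) lies on the centre line of the jaws, within the pads' length; the fingertips stand 11 mm ahead of it and the grasp point (between the pads) lies 8 mm behind it; z points along the fingers, y is the line along which they close (so a half turn about z gives the same grasp; the last joint's range is limited). The gripper opens to 92 mm and grips with 3 to 60 N. Pads are 19 mm wide; open, the fingers measure 130 mm over their backs; the gripper's body (75 mm by 190 mm) begins 47 mm behind the grasp point.
Start: joints at [-1.276, 0.434, 0.025, 1.573, -0.012, 1.134, -0.075], TCP at [242.147, 576.2, 210.742] pointing down, gripper open.
Joint ranges: [-2.62, 2.62], [-0.44, 2.09], [-1.27, 1.32], [0.08, 2.57], [-1.32, 4.46], [0.12, 2], [-2.74, 2.74]. Speed limits (rad/s): [2.22, 2.22, 3.01, 3.01, 3.14, 3.14, 3.14].

### API

Orientations are given as a unit quaternion [x, y, z, w].
In Python, from cell import r gives the robot as it stands.
- The arm moves only by the shell command python3 -m handwheel 'ROWS'. ROWS is JSON, a list of rows, each a list of 7 numbers: the shift along the world's x, y, z each as a share of 40 mm, from -1 to 1, then the turn, a rotation vector about the world's x, y, z each as a share of 5 degrees, from -1 to 1, then the closure, from 0 (fully open) to 1 (shut). In form: [[x, y, z, ax, ay, az, claw], ...]. A call has 1 to 5 rows; each row shifts and turns the commanded pose from where the row before left it; what a row does not reach is not made up. A row lasts 1/10 s, in which the tool goes at most 50 mm and 8.59 degrees, less where a joint would pass 70% of its speed; a pose out of reach is approached as far as the arm can. A call with a number of a shift or a turn outside -1 to 1 is refused whole. A call with a gripper value outside its range is refused whole. The fingers move at their own pace and stop on an object; the grip force is fixed at half the most. Time passes only in rows, so rows that do not move let the fingers close. It gives the time, the measured TCP pose, the force, the opening and the grip force at its end, in the units of the state.
- r.read_state(): the state, without advancing time (a new reading comes with each control period).
- r.get_image(name): name is "scene" or "top"; returns a dict with "frame" (384x512x3 uint8, red, green, blue), "mtx" (3x3 intrinsics, pixels), "camera_from_world" (4x4, takes a point from world to camera coordinates). Camera axes: x right, y up, looking along -z (the intrinsics and any distortion apply to the point x, -y, -z); pixel columns grow to the right and rows downward; lengths in mm; the calibration is good to about 2 mm. A picture is of the moment at which its call begins. There is no depth.
- r.hand_in(): hands the job in; it is judged then, once.
The state is a dict: "t": time; "joint_positions": joint angles; "joint_vel": joint speeds; "tau": joint torques, N m; "tcp_pos": TCP position; "ee_rot": TCP orientation; "force": force on the tool from outside, world axes, zero at the start; "wrist_torque": the same for the moment, N m; "gripper_width": finger opening in mm; "grasp_force": force on a finger pad.
Only numpy, scipy, OpenCV 4.12 (cv2) and the standard library are available. Lean on these libraries where they do the work, as an engineer would, in place of code of your own. Each camera call takes 0.05 s, during which the arm holds its last target. There are 200 camera calls.

## Working session

There is one attempt and no reset: what is moved stays moved. The work goes in short steps, Python scripts to look and compute and a shell command to move; the robot and the scene stay as the last step left them, time stands still between calls to the robot, and variables do not carry over. Pictures are saved under pics/ and viewed, at most 10 in all, crops included, and the job is handed in when it is done.

```bash
mkdir -p pics; ls; python3 - <<'E'
from cell import r
import cv2,json,numpy as np
s=r.read_state();print(s)
for n in("scene","top"):
    d=r.get_image(n);cv2.imwrite(f"pics/{n}0.png",cv2.resize(d["frame"][:,:,::-1],None,fx=1.5,fy=1.5,interpolation=cv2.INTER_CUBIC))
    print(n,{k:(v if k=="frame" and 0 else np.round(v,3).tolist()) for k,v in d.items() if k!="frame"})
    np.savez(f"{n}0.npz",**d)
E
```

```text
pics
{'t': 0.0, 'joint_positions': array([-1.27559433,  0.43523162,  0.02502535,  1.57409349, -0.01164009,
        1.13398872, -0.07509761]), 'joint_vel': array([ 0.0024711 ,  0.00050832,  0.00140962, -0.00087466, -0.00075108,
       -0.00049172,  0.00064224]), 'tau': array([ 1.03669910e-03, -6.67847013e+01,  9.85164978e-01, -3.14472771e+01,
       -6.05802611e-02,  4.24599834e-02,  1.76303006e-04]), 'tcp_pos': array([241.98472759, 575.67655253, 209.94161476]), 'ee_rot': array([ 1.97656695e-01,  9.80270988e-01, -7.82324878e-04, -9.18896268e-05]), 'force': array([-0.52865597, -0.27447316,  0.69084016]), 'wrist_torque': array([-0.00456093, -0.05532011, -0.01601174]), 'grasp_force': 0.0, 'gripper_width': 91.73071448111273}
scene {'mtx': [[426.946, 0.0, 255.639], [0.0, 426.946, 187.218], [0.0, 0.0, 1.0]], 'camera_from_world': [[-0.873, 0.487, -0.01, 411.099], [-0.379, -0.665, 0.644, 182.306], [0.307, 0.566, 0.765, -1525.162], [0.0, 0.0, 0.0, 1.0]]}
top {'mtx': [[363.077, 0.0, 255.929], [0.0, 363.077, 190.84], [0.0, 0.0, 1.0]], 'camera_from_world': [[0.01, -1.0, -0.001, 35.932], [0.996, 0.01, 0.091, -502.245], [-0.091, -0.002, 0.996, -991.854], [0.0, 0.0, 0.0, 1.0]]}
```

View pics/scene0.png

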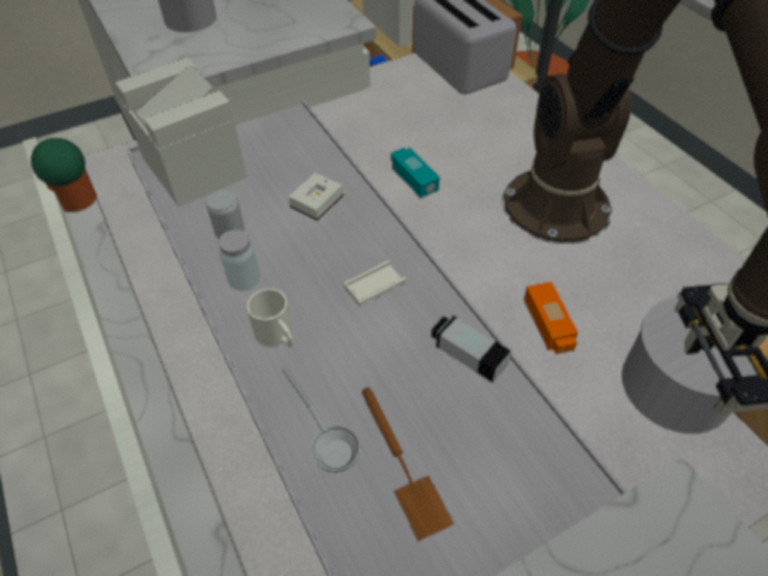

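View pics/top0.png

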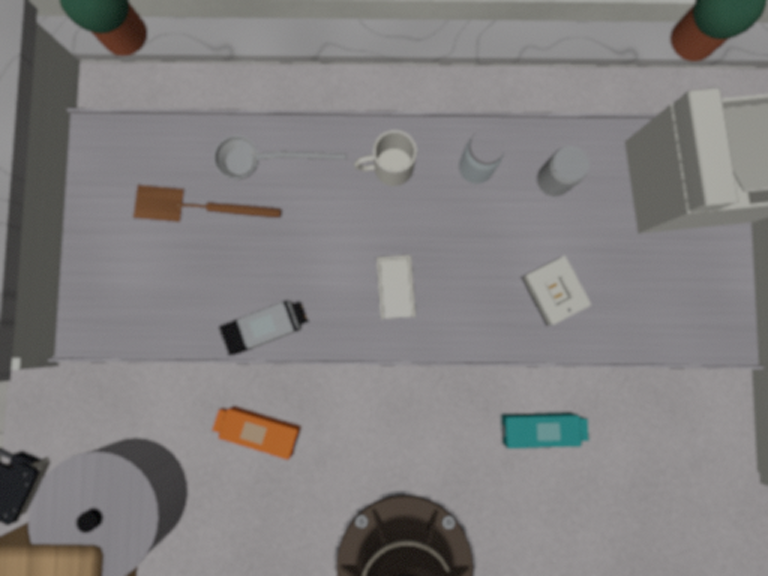

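The scene picture shows the mill at (470,347) and the base at (317,195). In the top picture, the mill's head is at (233,336) and its plug at (303,312), with the base at (557,291). Next I'll take close crops for corner picking.

```bash
python3 - <<'E'
import cv2,numpy as np
T=np.load("top0.npz")["frame"];S=np.load("scene0.npz")["frame"]
out=[]
for im,x,y in((T,138,188),(T,340,160),(S,275,200),(S,180,105)):
    c=cv2.resize(im[y:y+54,x:x+72,::-1],(396,297),interpolation=cv2.INTER_CUBIC)
    c=cv2.normalize(c,None,0,255,cv2.NORM_MINMAX)
    for k in range(0,72,10):
        cv2.putText(c,str(x+k),(int(k*5.5),8),0,.3,(0,0,255));cv2.line(c,(int((k+.5)*5.5),10),(int((k+.5)*5.5),14),(0,0,255))
    for k in range(0,54,10):
        cv2.putText(c,str(y+k),(0,int((k+.5)*5.5)+4),0,.3,(255,0,0));cv2.line(c,(20,int((k+.5)*5.5)),(24,int((k+.5)*5.5)),(255,0,0))
    out.append(c)
cv2.imwrite("pics/c0.png",np.vstack([np.hstack(out[:2]),np.hstack(out[2:])]))
E
```

```text
(no output)
```

View pics/c0.png

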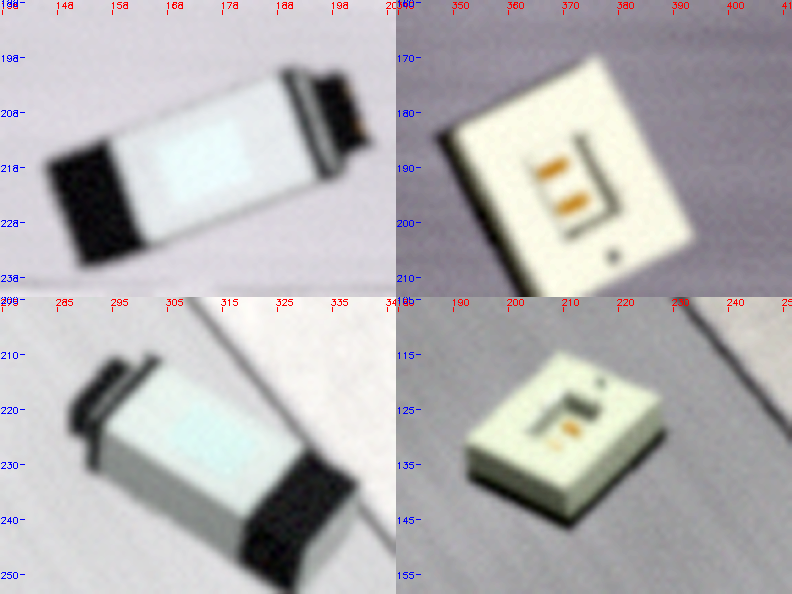

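Top view crop: the mill's head edge runs (145.7,217)–(152.4,236.2) and its foot edge (192,199.7)–(199.9,219.3). The base's top corners are (376.6,169.5), (394,202.8) and (349.3,182.8). I picked the scene-view corners the same way. Now I'll fit planar poses.

```bash
cat > h.py <<'E'
import numpy as np
from scipy.spatial.transform import Rotation as R
def proj(d,P):
    P=np.atleast_2d(P);c=P@d["camera_from_world"][:3,:3].T+d["camera_from_world"][:3,3]
    p=np.c_[c[:,0],-c[:,1],-c[:,2]]@d["mtx"].T
    return p[:,:2]/p[:,2:]
E
python3 - <<'E'
import numpy as np
from h import *
from scipy.optimize import least_squares
C={n:dict(np.load(n+"0.npz")) for n in("top","scene")}
def rot(p,t,L,z):
    c,s=np.cos(t),np.sin(t);L=np.array(L,float);return np.c_[p[0]+c*L[:,0]-s*L[:,1],p[1]+s*L[:,0]+c*L[:,1],np.full(len(L),z)]
def fit(L,z,obs,p0,lab):
    f=lambda p,ns:np.concatenate([(proj(C[n],rot(p,p[2],L,z))-o)[~np.isnan(o)] for n,o in obs.items() if n in ns])
    for ns in(["top"],["scene"],["top","scene"]):
        q=least_squares(f,p0,args=(ns,),loss="soft_l1");print(lab,ns,np.round(q.x,3),"deg",round(np.degrees(q.x[2]),2),np.round(q.fun,1))
n=np.nan
# mill: local a along its axis foot underside->head (0..134), b = left of axis
fit([[134,28],[134,-28],[0,28],[0,-28]],66,dict(
 top=np.array([[152.4,236.2],[145.7,217],[199.9,219.3],[192,199.7]]),
 scene=np.array([[339.6,234],[329,246],[302.7,210.4],[291.8,223.7]])),[430,150,1.9],"mill")
fit([[50,40],[50,-40],[-50,40],[-50,-40]],54,dict(
 top=np.array([[349.3,182.8],[376.6,169.5],[n,n],[394,202.8]])[[1,1,3,3]]*0+np.array([[349.3,182.8],[376.6,169.5],[n,n],[394,202.8]]),
 scene=np.array([[210.6,140],[192.4,129.8],[228.2,123.2],[209.3,114.5]])),[520,-250,.48],"dock")
E
```

```text
mill ['top'] [447.054 199.064   1.935] deg 110.88 [-0.3  0.6 -0.4 -0.1 -0.  -0.1  0.9 -0.3]
mill ['scene'] [451.609 203.601   1.936] deg 110.95 [ 1.6  0.4  0.9  1.8 -1.  -0.7 -1.7 -1.8]
mill ['top', 'scene'] [447.527 199.955   1.928] deg 110.47 [-0.8  0.1 -0.7 -0.7 -0.4 -0.3  0.6 -0.5  1.8 -0.9  1.   0.3 -0.4 -2.1
 -1.3 -3.3]
dock ['top'] [ 4.97237e+02 -2.72944e+02  4.70000e-01] deg 26.95 [ 0.9 -0.1 -0.4  0.3 -0.3 -0.2]
dock ['scene'] [ 4.98360e+02 -2.73883e+02  4.70000e-01] deg 26.94 [-0.1 -0.6 -0.2  0.8 -0.2 -0.3  0.7  0.2]
dock ['top', 'scene'] [ 4.97757e+02 -2.73337e+02  4.70000e-01] deg 26.93 [ 1.  -0.3 -0.2  0.1 -0.2 -0.4  0.1 -0.6 -0.   0.8  0.  -0.3  0.9  0.2]
```

Both views agree to within a few millimetres: mill underside centre at (447,200) with axis azimuth 110.8°, base at (498,-273) with yaw 26.9°. I'll move above the mill now.

```bash
python3 -m handwheel '[[0.3,-0.5,0,0,0,-0.6,0.24],[0.51,-0.89,-0.1,0,0,-1,0.24],[0.51,-0.89,-0.1,0,0,-1,0.24],[0.51,-0.89,-0.1,0,0,-1,0.24],[0.51,-0.89,-0.1,0,0,-1,0.24]]'
python3 -c "
from cell import r;s=r.read_state();print(s['joint_positions'].round(4).tolist(),s['tcp_pos'].round(2).tolist(),s['ee_rot'].round(5).tolist())"
python3 -m handwheel '[[0.51,-0.89,-0.1,0,0,-1,0.24],[0.51,-0.89,-0.1,0,0,-1,0.24],[0.51,-0.89,-0.2,0,0,-1,0.24],[0.51,-0.89,-0.2,0,0,-1,0.24],[0.2,-0.4,0,0,0,-0.68,0.24]]'
python3 -c "
from cell import r;s=r.read_state();print(s['joint_positions'].round(4).tolist(),s['tcp_pos'].round(2).tolist(),s['ee_rot'].round(5).tolist())"
```

```text
t: 0.6
tcp_pos: [336.2, 412.1, 194.3]
ee_rot: [0.391, 0.921, -0.0, -0.0]
force: [0.5, 0.7, -0.6]
gripper_width: 69.8
grasp_force: 0.0
[-1.1038, 0.2977, 0.1494, 1.8312, -0.0513, 1.0168, -0.1658] [336.18, 412.09, 194.32] [0.39069, 0.92052, -0.00024, -4e-05]
t: 1.1
tcp_pos: [426.5, 251.0, 169.9]
ee_rot: [0.571, 0.821, -0.001, 0.0]
force: [-0.2, -0.2, 0.2]
gripper_width: 69.8
grasp_force: 0.0
[-0.8864, 0.268, 0.3043, 1.9553, -0.097, 0.9343, -0.1793] [426.46, 251.04, 169.85] [0.57111, 0.82087, -0.00116, 0.00035]
```

```bash
cat > kin.py <<'E'
import numpy as np
from scipy.spatial.transform import Rotation as R
D=[([-1.27559,.43523,.02503,1.57409,-.01164,1.13399,-.0751],[241.985,575.677,209.94],[.197657,.980271,-.000782,-.000092]),
([-1.1038,0.2977,0.1494,1.8312,-0.0513,1.0168,-0.1658],[336.18,412.09,194.32],[0.39069,0.92052,-0.00024,-4e-05]),
([-0.8864,0.268,0.3043,1.9553,-0.097,0.9343,-0.1793],[426.46,251.04,169.85],[0.57111,0.82087,-0.00116,0.00035])]
def fk(q,p,s):
    o,o7,d1,L1,L2,Lt,a,b=p
    z=lambda t:R.from_euler('z',t);y=lambda t:R.from_euler('y',t)
    A=z(s[0]*q[0]+o)*y(q[1])*z(s[1]*q[2]);B=A*y(q[3])*z(s[2]*q[4]);C=B*y(q[5])*z(s[3]*q[6]+o7)
    e=np.array([0,0,d1])+A.apply([a,0,L1]);w=e+B.apply([-a,0,L2])+(B*y(q[5])).apply([b,0,Lt])
    return w,C
E
cat > fit.py <<'E'
from kin import *
import itertools,sys
from scipy.optimize import least_squares
def run(D,out=True):
    res=[]
    for s in itertools.product([1,-1],repeat=4):
        for o7 in(0,1.57,3.14,-1.57):
            def f(p):
                r=[]
                for q,t,u in D:
                    w,C=fk(q,p,s);r+=list((w-t)/1000)+list((C.inv()*R.from_quat(u)).as_rotvec())
                return np.array(r+list((p[6:]-0)*1e-5))
            k=least_squares(f,[0 if s[0]<0 else 2.4,o7,330,350,350,250,0,0],x_scale=[1,1,100,100,100,100,30,30]);res.append((k.cost,s,k.x))
    res.sort(key=lambda x:x[0])
    return res
if __name__=="__main__":
    for c,s,p in run(D)[:8]:print("%.2e"%c,s,p.round(3).tolist())
E
python3 fit.py
```

```text
7.78e-06 (-1, -1, -1, -1) [-0.087, 1.484, -1080.189, 469.392, 370.89, -1048.568, -52.515, -158.518]
7.78e-06 (-1, -1, -1, -1) [-0.087, 1.484, -1080.198, 469.392, 370.89, -1048.577, -52.515, -158.518]
7.78e-06 (-1, -1, -1, -1) [-0.087, 1.484, -1080.202, 469.392, 370.89, -1048.582, -52.515, -158.519]
7.78e-06 (-1, -1, -1, -1) [-0.087, 1.484, -1080.204, 469.392, 370.89, -1048.584, -52.515, -158.519]
1.29e-02 (-1, -1, -1, 1) [-0.087, -4.519, -1080.209, 469.391, 370.89, -1048.59, -52.516, -158.52]
1.29e-02 (-1, -1, -1, 1) [-0.087, 1.764, -1080.209, 469.391, 370.89, -1048.589, -52.516, -158.521]
1.29e-02 (-1, -1, -1, 1) [-0.087, 1.764, -1080.215, 469.391, 370.89, -1048.596, -52.516, -158.521]
1.29e-02 (-1, -1, -1, 1) [-0.087, 1.764, -1080.217, 469.391, 370.889, -1048.598, -52.516, -158.521]
```

```bash
python3 -m handwheel '[[0,0,0,-0.93,-0.36,0,0.24],[0,0,0,-0.93,-0.36,0,0.24],[0,0,0,-0.93,-0.36,0,0.24],[0,0,0,-0.93,-0.36,0,0.24]]'
python3 - <<'E'
from cell import r;s=r.read_state();t=(s['joint_positions'].tolist(),s['tcp_pos'].tolist(),s['ee_rot'].tolist());print(t)
open('kin.py','a').write(f"\nD.append({t})\n")
E
python3 fit.py
```

```text
t: 1.5
tcp_pos: [425.4, 256.0, 171.2]
ee_rot: [0.559, 0.811, -0.098, 0.145]
force: [0.2, -0.7, -0.6]
gripper_width: 70.0
grasp_force: 0.0
([-1.1571302550254177, 0.36104714163625845, 0.3530600064155853, 1.89513935448969, 0.22112373486196027, 1.070017800418679, -0.575097561891541], [425.37889890995945, 256.0289726431046, 171.1581027841948], [0.5590857036573471, 0.8105078329188852, -0.09769172979424964, 0.14476378923235236])
5.67e-04 (-1, -1, -1, -1) [-0.079, 1.493, 354.296, 478.123, 449.137, 391.731, 19.905, 11.062]
5.67e-04 (-1, -1, -1, -1) [-0.079, 1.493, 354.296, 478.123, 449.137, 391.731, 19.904, 11.062]
5.67e-04 (-1, -1, -1, -1) [-0.079, 1.493, 354.296, 478.123, 449.137, 391.731, 19.904, 11.061]
5.67e-04 (-1, -1, -1, -1) [-0.079, 1.493, 354.296, 478.123, 449.137, 391.731, 19.904, 11.062]
1.30e-01 (-1, -1, 1, -1) [-0.018, 1.545, 601.345, -85.089, 446.375, -0.798, -151.41, -412.482]
1.30e-01 (-1, -1, 1, -1) [-0.018, -4.738, 601.383, -85.11, 446.371, -0.779, -151.413, -412.496]
1.30e-01 (-1, -1, 1, -1) [-0.018, 1.545, 601.389, -85.114, 446.373, -0.779, -151.414, -412.497]
1.30e-01 (-1, -1, 1, -1) [-0.018, 1.545, 601.391, -85.116, 446.372, -0.778, -151.414, -412.498]
```

```bash
cat > log.py <<'E'
from cell import r;s=r.read_state();t=(s['joint_positions'].tolist(),s['tcp_pos'].tolist(),s['ee_rot'].tolist());print([round(x,3) for x in t[0]],abs(s['joint_vel']).max().round(3))
open('kin.py','a').write(f"\nD.append({t})\n")
E
sed -i '/^D.append/d' kin.py
python3 -m handwheel '[[0,0,0,0,0,0,0.24],[0,0,0,0,0,0,0.24]]'; python3 log.py
python3 -m handwheel '[[0,0,0,0,0,0.5,0.24],[0,0,-0.5,0,0,0.5,0.24],[0,0,-0.5,0,0,0,0.24],[0,0,0,0,0,0,0.24],[0,0,0,0,0,0,0.24]]'; python3 log.py
python3 -m handwheel '[[0,0,0,0.93,0.36,0,0.24],[0,0,0.5,0.93,0.36,0,0.24],[0,0,0.5,0.93,0.36,0,0.24],[0,0,0,0,0,0,0.24],[0,0,0,0,0,0,0.24]]' >/dev/null; python3 log.py
sed -i '/^D=\[/,/\]$/!b' kin.py; sed 's/run(D)/run([D[0]]+D[3:])/' fit.py > fit2.py; python3 fit2.py | head -5; sed -n 1,8p kin.py | cut -c1-60
```

```text
t: 1.7
tcp_pos: [424.9, 255.8, 170.4]
ee_rot: [0.559, 0.811, -0.097, 0.142]
force: [0.7, 0.7, 0.0]
gripper_width: 69.6
grasp_force: 0.0
[-1.155, 0.36, 0.353, 1.897, 0.217, 1.067, -0.569] 0.033
t: 2.2
tcp_pos: [425.8, 254.4, 131.4]
ee_rot: [0.524, 0.834, -0.091, 0.147]
force: [0.7, 0.4, 0.4]
gripper_width: 69.7
grasp_force: 0.0
[-1.146, 0.394, 0.333, 1.963, 0.243, 0.948, -0.536] 0.02
[-0.941, 0.259, 0.275, 1.962, 0.027, 0.924, -0.246] 0.036
8.25e-04 (-1, -1, -1, -1) [-0.063, 1.51, 375.482, 496.223, 440.209, 448.714, 44.793, 39.54]
8.25e-04 (-1, -1, -1, -1) [-0.063, 1.51, 375.482, 496.223, 440.208, 448.714, 44.793, 39.54]
8.25e-04 (-1, -1, -1, -1) [-0.063, 1.51, 375.482, 496.223, 440.209, 448.714, 44.793, 39.54]
8.25e-04 (-1, -1, -1, -1) [-0.063, 1.51, 375.482, 496.223, 440.208, 448.714, 44.793, 39.539]
1.49e-01 (1, -1, -1, -1) [2.261, 1.574, 567.683, 348.194, 572.282, 415.99, 16.486, 76.085]
import numpy as np
from scipy.spatial.transform import Rotation as R
D=[([-1.27559,.43523,.02503,1.57409,-.01164,1.13399,-.0751],
([-1.1038,0.2977,0.1494,1.8312,-0.0513,1.0168,-0.1658],[336.
([-0.8864,0.268,0.3043,1.9553,-0.097,0.9343,-0.1793],[426.46
def fk(q,p,s):
    o,o7,d1,L1,L2,Lt,a,b=p
    z=lambda t:R.from_euler('z',t);y=lambda t:R.from_euler('
```

```bash
cat > kin2.py <<'E'
import numpy as np
from kin import D,R
from scipy.optimize import least_squares
def fk(q,p):
    o=p[:7];v=p[7:].reshape(4,3);th=np.array([-1,1,-1,1,-1,1,-1])*q+o
    z=lambda t:R.from_euler('z',t);y=lambda t:R.from_euler('y',t)
    S=z(th[0]);A=S*y(th[1])*z(th[2]);B=A*y(th[3])*z(th[4]);W=B*y(th[5])
    return S.apply(v[0])+A.apply(v[1])+B.apply(v[2])+W.apply(v[3]),W*z(th[6])
P0=np.array([-.08,0,0,0,0,0,1.49, 0,0,355, 0,0,470, 0,0,440, 0,0,390.])
def ident(D):
    sg=np.r_[[.5]+[.1]*5+[.5],[40,40,200]*1,[40,40,200],[40,40,200],[40,40,300]]
    def f(p):
        r=[]
        for q,t,u in D:
            w,C=fk(np.array(q),p);r+=list((w-t)/.5)+list((C.inv()*R.from_quat(u)).as_rotvec()/.001)
        return np.array(r+list((p-P0)/sg))
    return least_squares(f,P0,x_scale=sg)
if __name__=="__main__":
    k=ident(D);n=6*len(D);print(2*k.cost,k.x.round(3).tolist());print(k.fun[:n].reshape(-1,6).round(1));np.save("p.npy",k.x)
E
python3 kin2.py
```

```text
1.4440730836566187 [0.0, 0.0, -0.0, -0.0, 0.0, -0.0, 1.571, -0.114, -36.425, 272.223, -0.167, -16.389, 557.511, -0.044, -0.247, 427.626, -0.227, -0.247, 386.494]
[[-0.  -0.  -0.  -0.  -0.  -0. ]
 [ 0.1  0.1  0.   0.1 -0.   0. ]
 [-0.1 -0.  -0.  -0.  -0.   0. ]
 [-0.  -0.  -0.  -0.   0.   0. ]
 [-0.   0.   0.  -0.   0.   0. ]
 [ 0.  -0.   0.   0.   0.  -0. ]]
```

```bash
cat > plan.py <<'E'
from kin2 import *
p=np.load("p.npy");lo=np.array([-2.62,-.44,-1.27,.08,-1.32,.12,-2.74])+.05;hi=np.array([2.62,2.09,1.32,2.57,4.46,2,2.74])-.05
rng=np.random.default_rng(0);h=np.radians(110.8);H=np.array([np.cos(h),np.sin(h),0]);X=np.array([H[1],-H[0],0])
def Rst(l,s):
    l=np.radians(l);z=np.array([0,0,-np.cos(l)])-np.sin(l)*H;y=s*X;return R.from_matrix(np.c_[np.cross(y,z),y,z])
def Ren(l,s,psi):return R.from_euler('z',psi,degrees=True)*R.from_rotvec(X*np.pi/2)*Rst(l,s)
def ik(t,C,seeds=12,q0=None):
    sols=[]
    for i in range(seeds):
        x0=np.clip(q0,lo,hi) if q0 is not None and i==0 else rng.uniform(lo,hi)
        f=lambda q:(lambda w,c:np.r_[(w-t)/100,(C.inv()*c).as_rotvec()*3,(q-(lo+hi)/2)*1e-4])(*fk(q,p))
        k=least_squares(f,x0,bounds=(lo,hi),max_nfev=60)
        if np.abs(k.fun[:6]).max()<.01:
            if not any(abs(k.x-s).max()<.3 for s in sols):sols.append(k.x)
    return sols
E
cat > q1.py <<'E'
from plan import *
print("start")
for l in(0,20,40,55):
  for s in(1,-1):
    a=60 if l<30 else 100
    t=np.array([447.2,199.7,43])+a*H
    print(l,s,[q.round(2).tolist() for q in ik(t,Rst(l,s),8)][:3])
print("dock")
for psi in(6.1,-173.9):
  for l in(0,20,40,55):
    for s in(1,-1):
      a=60 if l<30 else 100
      print(psi,l,s,[q.round(2).tolist() for q in ik(np.array([497.8,-273.3,54+a]),Ren(l,s,psi),8)][:3])
E
time python3 q1.py
```

```text
start
0 1 [[0.16, 0.79, -1.2, 2.0, 0.89, 1.02, -1.12], [-0.74, 0.45, 0.13, 2.07, -0.09, 0.63, -0.19], [-0.99, 0.48, 0.45, 2.09, -0.34, 0.65, 0.06]]
0 -1 [[-1.29, 0.61, 0.92, 2.11, -0.71, 0.77, -2.69], [-0.11, 0.56, -0.73, 2.02, 0.54, 0.76, 2.34], [0.1, 0.71, -1.08, 2.0, 0.8, 0.93, 2.1]]
20 1 [[-0.89, 0.53, 0.01, 1.98, 0.4, 0.85, -0.82], [-0.31, 0.68, -0.82, 1.93, 0.84, 1.15, -1.23], [-1.34, 0.61, 0.65, 2.02, -0.05, 0.75, -0.36]]
20 -1 [[-0.33, 0.67, -0.79, 1.94, 0.82, 1.13, 1.92], [-1.05, 0.54, 0.23, 2.0, 0.27, 0.8, 2.45], [-0.7, 0.55, -0.26, 1.97, 0.55, 0.92, 2.18]]
40 1 [[-0.88, 0.75, -0.34, 1.79, 0.7, 1.31, -1.26], [-1.3, 0.74, 0.3, 1.83, 0.37, 1.09, -0.93]]
40 -1 [[-0.49, 0.99, -1.02, 1.75, 1.02, 1.71, 1.6], [-1.31, 0.74, 0.31, 1.83, 0.37, 1.09, 2.22], [-0.95, 0.74, -0.24, 1.79, 0.65, 1.27, 1.93]]
55 1 [[-1.17, 0.88, -0.01, 1.7, 0.61, 1.41, -1.2], [-0.67, 1.07, -0.85, 1.65, 1.0, 1.87, -1.57], [-1.64, 1.04, 0.76, 1.74, 0.11, 1.16, -0.68]]
55 -1 [[-1.46, 0.93, 0.44, 1.72, 0.35, 1.24, 2.21], [-0.95, 0.92, -0.36, 1.67, 0.78, 1.57, 1.78]]
dock
6.1 0 1 []
6.1 0 -1 []
6.1 20 1 []
6.1 20
[... 663 characters left out ...]
.4]]
-173.9 20 -1 [[0.14, 0.84, -0.57, 2.46, 1.75, 1.64, -1.57], [-0.52, 0.81, 0.28, 2.52, 1.83, 1.06, -1.8], [-0.26, 0.77, -0.06, 2.5, 1.77, 1.28, -1.7]]
-173.9 40 1 [[0.15, 0.37, -0.33, 2.36, 1.56, 0.93, 2.13], [-0.61, 0.41, 0.64, 2.42, 1.6, 0.54, 2.05]]
-173.9 40 -1 [[0.15, 0.37, -0.32, 2.37, 1.56, 0.93, -1.01], [-0.7, 0.44, 0.76, 2.43, 1.63, 0.48, -1.11], [0.5, 0.46, -0.77, 2.34, 1.57, 1.13, -0.99]]
-173.9 55 1 [[-0.85, 0.53, 1.27, 2.29, -0.25, 0.24, -2.18], [0.98, 0.54, -1.2, 2.17, 1.35, 1.11, 2.59], [0.57, 0.33, -0.62, 2.2, 1.21, 0.79, 2.67]]
-173.9 55 -1 [[0.08, 0.26, -0.03, 2.23, 1.09, 0.6, -0.39], [-0.25, 0.26, 0.37, 2.26, 0.99, 0.5, -0.3]]
real	0m28.947s
user	0m29.372s
sys	0m0.170s
```

```bash
cat > go.py <<'E'
from plan import *
def delta(t,C):
    from cell import r
    s=r.read_state();rv=(C*R.from_quat(s['ee_rot']).inv()).as_rotvec(degrees=True)/5
    print("now",s['tcp_pos'].round(1),"need shift(rows of 40)",((t-s['tcp_pos'])/40).round(2),"turn",rv.round(2),"|turn|deg",(np.linalg.norm(rv)*5).round(1))
E
python3 - <<'E'
from go import *
C=Rst(25,1);z=C.as_matrix()[:,2]
t=np.array([447.2,199.7,43])+68*H+2*z
print(t.round(1),C.as_quat().round(3));delta(t+[0,0,60],C)
# joint-interpolated path preview
qs=ik(t,C,1,np.array([-1.1,.45,.3,1.97,.2,.9,-.6]))
Ce=Ren(25,1,-173.9);ze=Ce.as_matrix()[:,2];te=np.array([497.8,-273.3,54+68])+2*ze
for q1 in ik(te,Ce,10):
    print("end",q1.round(2),te.round(1))
print("start",[x.round(2) for x in qs]);ori=Rst(25,1)
q1=ik(te,Ce,1,np.array([-.39,.78,.11,2.5,1.8,1.17,1.4]))[0];q0=qs[0];print(q1.round(2))
for u in np.linspace(0,1,9):
    w,c=fk(q0+(q1-q0)*u,p);M=c*ori.inv();m=M.apply(H);print(w.round(0),"millz",m.round(2),"toolz",c.apply([0,0,1]).round(2))
E
```

```text
[423.4 262.5  41.2] [ 0.554  0.804 -0.123  0.178]
now [426.4 254.9 172.2] need shift(rows of 40) [-0.08  0.19 -1.77] turn [-3.79 -1.3  -0.99] |turn|deg 20.6
end [-0.21  0.66 -0.06  2.49  1.77  1.17  1.57] [ 498.6 -274.9  121.2]
end [-0.61  0.74  0.48  2.52  1.89  0.85  1.41] [ 498.6 -274.9  121.2]
start [array([-1.09,  0.58,  0.2 ,  1.96,  0.34,  0.87, -0.8 ])]
[-0.31  0.66  0.06  2.49  1.79  1.1   1.54]
[423. 262.  41.] millz [-0.36  0.93  0.  ] toolz [ 0.15 -0.4  -0.91]
[453. 163.  47.] millz [-0.63  0.77 -0.11] toolz [ 0.18 -0.52 -0.83]
[474.  71.  59.] millz [-0.84  0.53 -0.1 ] toolz [ 0.2  -0.63 -0.75]
[488. -13.  75.] millz [-0.96  0.27  0.03] toolz [ 0.22 -0.71 -0.67]
[498. -86.  91.] millz [-0.97  0.05  0.25] toolz [ 0.25 -0.77 -0.59]
[ 503. -149.  106.] millz [-0.85 -0.11  0.52] toolz [ 0.28 -0.81 -0.52]
[ 505. -201.  117.] millz [-0.62 -0.16  0.77] toolz [ 0.32 -0.83 -0.47]
[ 503. -243.  122.] millz [-0.32 -0.12  0.94] toolz [ 0.36 -0.82 -0.43]
[ 499. -275.  121.] millz [-0. -0.  1.] toolz [ 0.41 -0.81 -0.42]
```

```bash
python3 -m handwheel '[[0,0,-0.3,-0.9,-0.3,-0.25,0.24],[0,0,-0.5,-0.9,-0.3,-0.25,0.24],[-0.05,0.1,-0.5,-0.9,-0.3,-0.25,0.24],[-0.03,0.09,-0.47,-0.9,-0.3,-0.25,0.24],[0,0,0,-0.19,-0.1,0,0.24]]' >/dev/null
python3 -m handwheel '[[0,0,0,0,0,0,0.24],[0,0,0,0,0,0,0.24]]'
python3 - <<'E'
from go import *
C=Rst(25,1);z=C.as_matrix()[:,2]
delta(np.array([447.2,199.7,43])+68*H+2*z,C)
import cv2
from cell import r
d=r.get_image("scene");t=r.get_image("top")
a=cv2.resize(d["frame"][170:270,240:380,::-1],(500,357),interpolation=2);b=cv2.resize(t["frame"][170:270,120:220,::-1],(300,300),interpolation=2)
o=np.zeros((357,800,3),np.uint8);o[:,:500]=a;o[:300,500:]=b;cv2.imwrite("pics/g1.png",o)
E
```

```text
t: 3.4
tcp_pos: [422.6, 262.5, 100.8]
ee_rot: [0.555, 0.804, -0.123, 0.177]
force: [-0.3, -0.6, 0.3]
gripper_width: 70.0
grasp_force: 0.0
now [422.6 262.5 100.8] need shift(rows of 40) [ 0.02 -0.   -1.49] turn [-0.   -0.02  0.01] |turn|deg 0.1
```

View pics/g1.png

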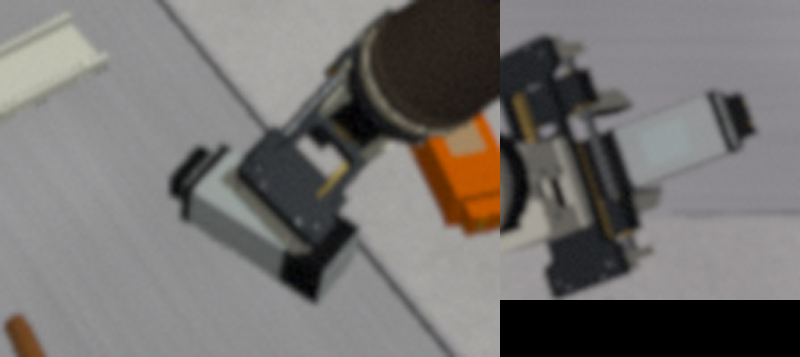

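The view shows the open fingers straddling the mill at its middle, aligned with it (finger tips at about (300,245) in the left crop). I'll descend and close.

```bash
python3 -m handwheel '[[0,0,-0.4,0,0,0,0.24],[0,0,-0.4,0,0,0,0.24],[0,0,-0.35,0,0,0,0.24],[0.02,0,-0.25,0,0,0,0.24],[0,0,-0.09,0,0,0,0.24]]'
python3 -m handwheel '[[0,0,0,0,0,0,0.3],[0,0,0,0,0,0,0.35],[0,0,0,0,0,0,0.4],[0,0,0,0,0,0,0.5],[0,0,0,0,0,0,0.6]]'
python3 -m handwheel '[[0,0,0,0,0,0,0.6],[0,0,0,0,0,0,0.6],[0,0,0,0,0,0,0.6]]'
```

```text
t: 4.0
tcp_pos: [423.1, 262.4, 39.8]
ee_rot: [0.555, 0.803, -0.124, 0.177]
force: [0.1, -0.7, 1.1]
gripper_width: 69.5
grasp_force: 0.0
t: 4.5
tcp_pos: [423.5, 263.6, 40.8]
ee_rot: [0.554, 0.804, -0.123, 0.178]
force: [2.5, 1.9, 3.0]
gripper_width: 55.7
grasp_force: 29.9
t: 4.8
tcp_pos: [423.5, 263.6, 40.8]
ee_rot: [0.554, 0.804, -0.123, 0.178]
force: [2.2, 2.9, 5.5]
gripper_width: 55.7
grasp_force: 29.9
```

```bash
python3 -m handwheel '[[0,0,0.2,0,0,0,0.6],[0,0,0.5,0,0,0,0.6],[0,0,1,0,0,0,0.6],[0,0,1,0,0,0,0.6],[0,0,1,0,0,0,0.6]]'
python3 -m handwheel '[[0,0,0.3,0,0,0,0.6],[0,0,0,0,0,0,0.6]]'
python3 - <<'E'
from go import *
from cell import r
Ce=Ren(25,1,-173.9);ze=Ce.as_matrix()[:,2];te=np.array([497.8,-273.3,54+68])+2*ze
delta(te+[0,0,80],Ce)
s=r.read_state();C0=R.from_quat(s['ee_rot']);rv=(Ce*C0.inv()).as_rotvec()
q=s['joint_positions'];print(q.round(2))
for u in np.linspace(0,1,11):
    c=R.from_rotvec(rv*u)*C0;t=s['tcp_pos']+u*(te+[0,0,80]-s['tcp_pos'])
    k=ik(t,c,1,q);q=k[0] if k else q
    print(bool(k),t.round(0),(c*Rst(25,1).inv()).apply(H).round(2),c.apply([0,0,1]).round(2),q.round(2))
E
```

```text
t: 5.3
tcp_pos: [421.6, 262.0, 189.4]
ee_rot: [0.554, 0.804, -0.125, 0.177]
force: [0.7, 0.6, -5.1]
gripper_width: 55.7
grasp_force: 29.9
t: 5.5
tcp_pos: [422.8, 263.3, 201.1]
ee_rot: [0.555, 0.804, -0.123, 0.177]
force: [0.4, 0.4, -5.7]
gripper_width: 55.6
grasp_force: 29.9
now [422.8 263.3 201.1] need shift(rows of 40) [  1.89 -13.46   0.  ] turn [ 10.02 -22.73 -24.85] |turn|deg 175.7
[-1.22  0.37  0.36  1.83  0.27  1.19 -0.63]
True [423. 263. 201.] [-0.35  0.94  0.  ] [ 0.15 -0.39 -0.91] [-1.16  0.37  0.29  1.83  0.29  1.2  -0.66]
True [430. 209. 201.] [-0.15  0.99  0.04] [ 0.25 -0.36 -0.9 ] [-1.13  0.25  0.27  1.99  0.42  1.07 -1.01]
True [438. 156. 201.] [0.05 0.99 0.11] [ 0.35 -0.34 -0.87] [-1.06  0.17  0.2   2.14  0.59  0.97 -1.4 ]
True [446. 102. 201.] [0.23 0.95 0.23] [ 0.44 -0.36 -0.82] [-0.95  0.11  0.1   2.26  0.78  0.91 -1.83]
True [453.  48. 201.] [0.37 0.85 0.37] [ 0.52 -0.39 -0.76] [-0.85  0.09  0.02  2.38  0.98  0.89 -2.28]
True [461.  -6. 201.] [0.45 0.73 0.52] [ 0.57 -0.45 -0.69] [-1.6   0.1   0.92  2.52  1.19  0.77 -2.69]
False [468. -60. 201.] [0.48 0.57 0.67] [ 0.6  -0.52 -0.62] [-1.6   0.1   0.92  2.52  1.19  0.77 -2.69]
False [ 476. -113.  201.] [0.44 0.41 0.8 ] [ 0.59 -0.59 -0.55] [-1.6   0.1   0.92  2.52  1.19  0.77 -2.69]
False [ 483. -167.  201.] [0.34 0.25 0.91] [ 0.56 -0.67 -0.49] [-1.6   0.1   0.92  2.52  1.19  0.77 -2.69]
False [ 491. -221.  201.] [0.19 0.11 0.98] [ 0.49 -0.75 -0.44] [-1.6   0.1   0.92  2.52  1.19  0.77 -2.69]
False [ 499. -275.  201.] [-0. -0.  1.] [ 0.41 -0.81 -0.42] [-1.6   0.1   0.92  2.52  1.19  0.77 -2.69]
```

```bash
cat > seg.py <<'E'
from go import *
from cell import r
import sys
up=float(sys.argv[1]);n=int(sys.argv[2]);k=int(sys.argv[3])
Ce=Ren(25,1,-173.9);ze=Ce.as_matrix()[:,2];te=np.array([497.8,-273.3,54+68+up])+2*ze
s=r.read_state();q0=s['joint_positions']
q1=ik(te,Ce,1,np.array([-.31,.6,.06,2.49,1.79,1.1,1.54]))[0];print("q0",q0.round(2),"q1",q1.round(2))
P=[(s['tcp_pos'],R.from_quat(s['ee_rot']))]+[fk(q0+(q1-q0)*u,p) for u in np.linspace(0,1,n+1)[1:]]
for (a,b),(c,d) in zip(P,P[1:]):
    print(k,"x",((c-a)/40/k).round(3),((d*b.inv()).as_rotvec(degrees=True)/5/k).round(3),"->",c.round(0),"mz",(d*Rst(25,1).inv()).apply(H).round(2))
E
python3 seg.py 80 8 5
```

```text
q0 [-1.22  0.37  0.36  1.83  0.27  1.19 -0.63] q1 [-0.3   0.43  0.04  2.47  1.66  1.08  1.84]
5 x [ 0.187 -0.484 -0.021] [-0.459  0.254  0.671] -> [460. 167. 197.] mz [-0.61  0.78 -0.12]
5 x [ 0.133 -0.455  0.011] [-0.468  0.385  0.647] -> [487.  76. 199.] mz [-0.83  0.55 -0.13]
5 x [ 0.087 -0.415  0.028] [-0.465  0.498  0.614] -> [504.  -7. 205.] mz [-0.96  0.29 -0.02]
5 x [ 0.05  -0.368  0.032] [-0.454  0.591  0.579] -> [514. -81. 211.] mz [-0.98  0.06  0.2 ]
5 x [ 0.019 -0.319  0.023] [-0.439  0.664  0.547] -> [ 518. -145.  216.] mz [-0.88 -0.1   0.47]
5 x [-0.007 -0.268  0.003] [-0.422  0.717  0.522] -> [ 517. -198.  216.] mz [-0.65 -0.16  0.74]
5 x [-0.032 -0.217 -0.023] [-0.403  0.751  0.507] -> [ 510. -242.  212.] mz [-0.34 -0.13  0.93]
5 x [-0.058 -0.166 -0.053] [-0.383  0.766  0.506] -> [ 499. -275.  201.] mz [-0. -0.  1.]
```

```bash
python3 -m handwheel '[[0.1,-0.25,0,-0.25,0.12,0.35,0.6],[0.19,-0.48,0,-0.46,0.25,0.67,0.6],[0.19,-0.48,0,-0.46,0.25,0.67,0.6],[0.19,-0.48,0,-0.46,0.25,0.67,0.6],[0.19,-0.48,0,-0.46,0.25,0.67,0.6]]' >/dev/null
python3 -m handwheel '[[0.16,-0.47,0,-0.47,0.33,0.66,0.6],[0.13,-0.46,0.01,-0.47,0.38,0.65,0.6],[0.13,-0.46,0.01,-0.47,0.38,0.65,0.6],[0.13,-0.46,0.01,-0.47,0.38,0.65,0.6],[0.13,-0.46,0.01,-0.47,0.38,0.65,0.6]]' 
python3 -m handwheel '[[0.11,-0.43,0.02,-0.46,0.45,0.63,0.6],[0.09,-0.42,0.03,-0.46,0.5,0.61,0.6],[0.09,-0.42,0.03,-0.46,0.5,0.61,0.6],[0.09,-0.42,0.03,-0.46,0.5,0.61,0.6],[0.09,-0.42,0.03,-0.46,0.5,0.61,0.6]]'
python3 seg.py 80 5 5
```

```text
t: 6.5
tcp_pos: [483.3, 82.6, 199.7]
ee_rot: [0.25, 0.902, -0.29, 0.199]
force: [-0.3, -0.4, -4.2]
gripper_width: 55.9
grasp_force: 29.9
t: 7.0
tcp_pos: [502.0, -1.5, 205.3]
ee_rot: [0.074, 0.911, -0.373, 0.162]
force: [0.8, 0.9, -4.8]
gripper_width: 55.9
grasp_force: 29.9
q0 [-0.95  0.39  0.34  2.07  0.75  1.12  0.3 ] q1 [-0.3   0.43  0.04  2.47  1.66  1.08  1.84]
5 x [ 0.046 -0.383  0.032] [-0.468  0.607  0.586] -> [511. -78. 212.] mz [-0.98  0.08  0.19]
5 x [ 0.019 -0.329  0.023] [-0.445  0.68   0.554] -> [ 515. -144.  216.] mz [-0.88 -0.09  0.47]
5 x [-0.005 -0.273  0.003] [-0.423  0.731  0.531] -> [ 514. -199.  217.] mz [-0.66 -0.16  0.74]
5 x [-0.027 -0.218 -0.024] [-0.401  0.76   0.519] -> [ 509. -242.  212.] mz [-0.34 -0.12  0.93]
5 x [-0.05  -0.163 -0.055] [-0.379  0.768  0.52 ] -> [ 499. -275.  201.] mz [-0. -0.  1.]
```

```bash
python3 -m handwheel '[[0.05,-0.38,0.03,-0.47,0.61,0.59,0.6],[0.05,-0.38,0.03,-0.47,0.61,0.59,0.6],[0.05,-0.38,0.03,-0.47,0.61,0.59,0.6],[0.05,-0.38,0.03,-0.47,0.61,0.59,0.6],[0.05,-0.38,0.03,-0.47,0.61,0.59,0.6]]' >/dev/null
python3 -m handwheel '[[0.02,-0.33,0.02,-0.45,0.68,0.55,0.6],[0.02,-0.33,0.02,-0.45,0.68,0.55,0.6],[0.02,-0.33,0.02,-0.45,0.68,0.55,0.6],[0.02,-0.33,0.02,-0.45,0.68,0.55,0.6],[0.02,-0.33,0.02,-0.45,0.68,0.55,0.6]]' 
python3 -m handwheel '[[0,-0.27,0,-0.42,0.73,0.53,0.6],[0,-0.27,0,-0.42,0.73,0.53,0.6],[0,-0.27,0,-0.42,0.73,0.53,0.6],[0,-0.27,0,-0.42,0.73,0.53,0.6],[0,-0.27,0,-0.42,0.73,0.53,0.6]]'
python3 seg.py 80 2 5
```

```text
t: 8.0
tcp_pos: [515.9, -143.0, 215.2]
ee_rot: [-0.288, 0.821, -0.494, 0.003]
force: [-0.0, 0.7, -4.2]
gripper_width: 56.0
grasp_force: 29.9
t: 8.5
tcp_pos: [515.8, -196.8, 215.1]
ee_rot: [-0.454, 0.724, -0.51, -0.096]
force: [0.6, -0.4, -5.5]
gripper_width: 55.6
grasp_force: 29.9
q0 [-0.71  0.44  0.35  2.31  1.28  1.01  1.24] q1 [-0.3   0.43  0.04  2.47  1.66  1.08  1.84]
5 x [-0.045 -0.23  -0.028] [-0.403  0.781  0.512] -> [ 507. -243.  209.] mz [-0.33 -0.12  0.94]
5 x [-0.041 -0.161 -0.041] [-0.37   0.74   0.531] -> [ 499. -275.  201.] mz [-0. -0.  1.]
```

```bash
python3 -m handwheel '[[-0.05,-0.23,0,-0.4,0.78,0.51,0.6],[-0.05,-0.23,0,-0.4,0.78,0.51,0.6],[-0.05,-0.23,0,-0.4,0.78,0.51,0.6],[-0.05,-0.23,0,-0.4,0.78,0.51,0.6],[-0.05,-0.23,0,-0.4,0.78,0.51,0.6]]' >/dev/null
python3 -m handwheel '[[-0.04,-0.16,0,-0.37,0.74,0.53,0.6],[-0.04,-0.16,0,-0.37,0.74,0.53,0.6],[-0.04,-0.16,0,-0.37,0.74,0.53,0.6],[-0.04,-0.16,0,-0.37,0.74,0.53,0.6],[0,0,0,0,0,0,0.6]]' 
cat > vis.py <<'E'
from go import *
from cell import r
import cv2,sys
Ce=Ren(25,1,-173.9);ze=Ce.as_matrix()[:,2];te=np.array([497.8,-273.3,54+68])+2*ze
delta(te,Ce);print(r.read_state()['joint_positions'].round(2))
o=[]
for n,c in(("scene",eval(sys.argv[2])),("top",eval(sys.argv[3]))):
    d=r.get_image(n);np.savez(n+sys.argv[1]+".npz",**d)
    o.append(cv2.resize(d["frame"][c[1]:c[1]+100,c[0]:c[0]+66,::-1],(396,600),interpolation=2))
cv2.imwrite(f"pics/{sys.argv[1]}.png",np.hstack(o))
E
python3 vis.py v1 "(175,60)" "(340,120)"
```

```text
t: 9.5
tcp_pos: [498.3, -269.0, 215.3]
ee_rot: [0.697, -0.476, 0.466, 0.265]
force: [-0.1, -0.6, -4.9]
gripper_width: 55.8
grasp_force: 29.9
now [ 498.3 -269.   215.3] need shift(rows of 40) [ 0.01 -0.15 -2.35] turn [-0.41  0.75  0.57] |turn|deg 5.2
[-0.59  0.42  0.39  2.46  1.62  0.94  1.8 ]
```

View pics/v1.png

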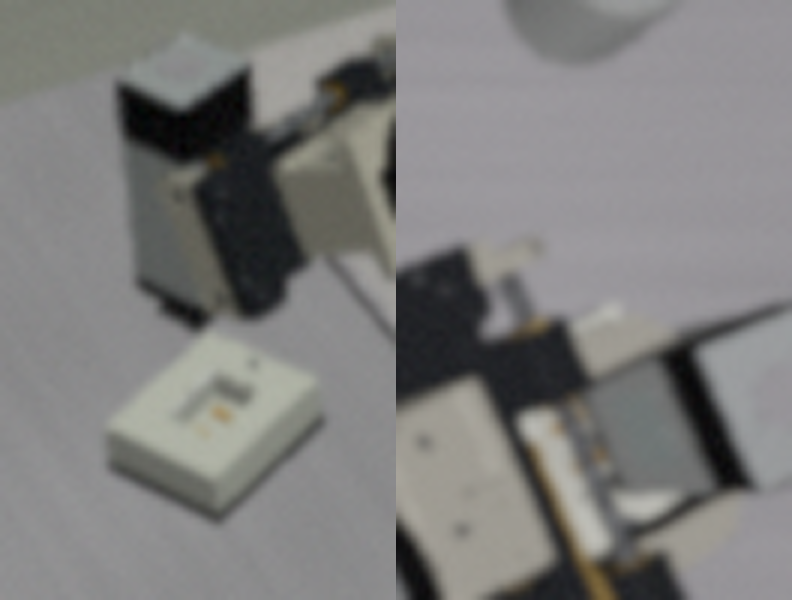

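The mill is nearly upright over the base, with its plug at (190,312) in the left crop, and it is held firmly. I'll finish the turn and descend to just above the socket.

```bash
python3 -m handwheel '[[0,-0.08,-0.3,-0.2,0.38,0.29,0.6],[0.01,-0.07,-0.4,-0.2,0.37,0.28,0.6],[0,0,-0.5,0,0,0,0.6],[0,0,-0.4,0,0,0,0.6],[0,0,0,0,0,0,0.6]]' 
python3 -m handwheel '[[0,0,0,0,0,0,0.6],[0,0,0,0,0,0,0.6]]' 
python3 vis.py v2 "(175,60)" "(340,120)"
```

```text
t: 10.1
tcp_pos: [501.3, -273.2, 151.1]
ee_rot: [0.718, -0.442, 0.459, 0.279]
force: [-0.5, -0.7, -4.4]
gripper_width: 55.7
grasp_force: 29.9
t: 10.3
tcp_pos: [501.5, -274.0, 154.0]
ee_rot: [0.717, -0.443, 0.46, 0.279]
force: [0.1, 0.4, -5.8]
gripper_width: 55.7
grasp_force: 29.9
now [ 501.5 -274.   154. ] need shift(rows of 40) [-0.07 -0.02 -0.82] turn [-0.02  0.09 -0.  ] |turn|deg 0.5
[-0.52  0.6   0.34  2.5   1.79  0.94  1.59]
```

View pics/v2.png

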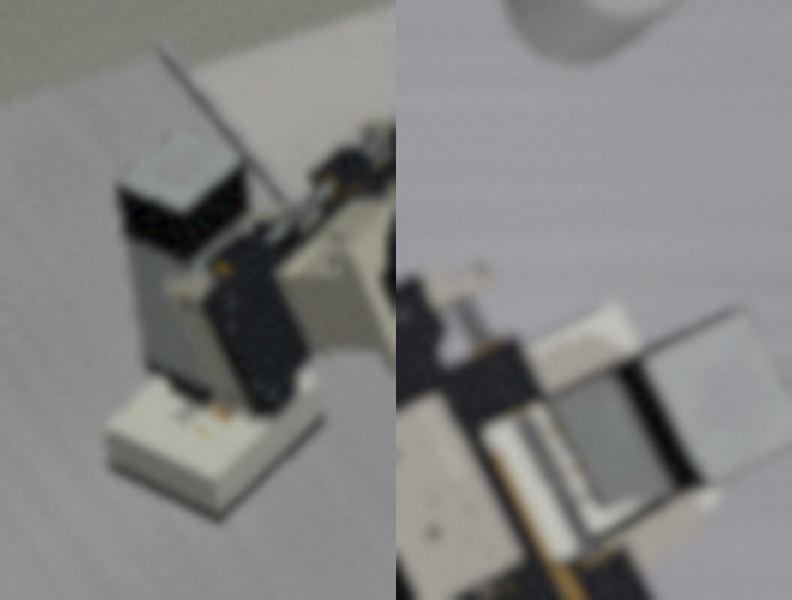

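The mill is upright and square to the base, with its head-top corners at (118,185), (182,212), (245,163) and (185,128) in the left crop. I'll compare these with the prediction.

```bash
python3 - <<'E'
from go import *
from h import proj
from cell import r
s=r.read_state();C=R.from_quat(s['ee_rot']);t=s['tcp_pos']
Cg=R.from_quat([.554,.804,-.123,.178]);tg=np.array([423.5,263.6,40.8])
ref=np.array([447.2,199.7,43.]);M0=np.c_[X,np.cross(H,X),H]
# mill frame rel. to tool: assume mill x // tool y
T=C*Cg.inv();o=np.zeros(3);a0=ref+H*((tg-ref)@H);a0=np.array([*(tg-(tg-ref)@np.array([0,0,1])*np.array([0,0,1]))[:2],43])  # axis point under tcp (x centred)
A=t+T.apply(a0-tg);mz=T.apply(H);mx=T.apply(X);my=np.cross(mz,mx);along=(tg-ref)@H
foot=A-along*mz;print("mz",mz.round(3),"mx az",np.degrees(np.arctan2(mx[1],mx[0])).round(2),"along",along.round(1),"foot",foot.round(1))
def cr(c,hx,hy):return np.array([c+a*hx*mx+b*hy*my for a,b in((1,1),(1,-1),(-1,-1),(-1,1))])
S=np.load("scenev2.npz");Tp=np.load("topv2.npz")
print("scene top corners crop px",((proj(S,cr(foot+134*mz,28,23))-[175,60]+.5)*6).round(0).tolist())
print("top view corners",((proj(Tp,cr(foot+134*mz,28,23))-[340,120]+.5)*6+[396,0]).round(0).tolist())
print("scene underside",((proj(S,cr(foot,28,23))-[175,60]+.5)*6).round(0).tolist())
E
```

```text
mz [-0.009 -0.003  1.   ] mx az -153.11 along 68.2 foot [ 501.2 -271.9   86.1]
scene top corners crop px [[183.0, 130.0], [251.0, 158.0], [185.0, 213.0], [117.0, 183.0]]
top view corners [[818.0, 433.0], [710.0, 488.0], [640.0, 354.0], [748.0, 300.0]]
scene underside [[205.0, 324.0], [268.0, 353.0], [208.0, 407.0], [144.0, 377.0]]
```

```bash
cat > foot.py <<'E'
from go import *
from cell import r
s=r.read_state();C=R.from_quat(s['ee_rot']);T=C*R.from_quat([.554,.804,-.123,.178]).inv()
mz=T.apply(H);mx=T.apply(X);f=s['tcp_pos']+T.apply([0,0,2.2])-68.2*mz
print("foot",f.round(1),"err mm",(np.array([497.8,-273.3,54])-f).round(1),"mz",mz.round(3),"az",(180+np.degrees(np.arctan2(mx[1],mx[0]))).round(1),"F",s['force'].round(1),"Tq",s['wrist_torque'].round(2))
E
python3 -m handwheel '[[-0.04,-0.02,-0.1,0,0.09,0,0.6],[-0.045,-0.015,-0.1,0,0,0,0.6],[0,0,-0.1,0,0,0,0.6],[0,0,0,0,0,0,0.6],[0,0,0,0,0,0,0.6]]' >/dev/null; python3 foot.py
python3 -m handwheel '[[0,0,0,0,0,0,0.6],[0,0,0,0,0,0,0.6]]' >/dev/null; python3 foot.py
```

```text
foot [ 496.8 -273.6   73.2] err mm [  1.    0.3 -19.2] mz [ 0.001 -0.002  1.   ] az 26.9 F [ 0.8 -0.6 -3.5] Tq [ 1.88  1.15 -0.03]
foot [ 497.  -273.5   73.4] err mm [  0.8   0.2 -19.4] mz [-0.    -0.002  1.   ] az 26.9 F [ 0.3 -0.  -4.8] Tq [ 1.92  1.08 -0.03]
```

```bash
python3 -m handwheel '[[0.02,0.005,-0.06,0,0,0,0.6],[0,0,-0.05,0,0,0,0.6],[0,0,-0.03,0,0,0,0.6],[0,0,0,0,0,0,0.6]]' >/dev/null; python3 foot.py
python3 -m handwheel '[[0,0,-0.03,0,0,0,0.6],[0,0,-0.03,0,0,0,0.6],[0,0,0,0,0,0,0.6]]' >/dev/null; python3 foot.py
```

```text
foot [ 498.1 -273.5   68.1] err mm [ -0.3   0.2 -14.1] mz [-0.001 -0.001  1.   ] az 26.9 F [-0.6  2.1  1.6] Tq [1.11 0.64 0.08]
foot [ 498.9 -274.7   67.9] err mm [ -1.1   1.4 -13.9] mz [-0.004  0.003  1.   ] az 26.9 F [-1.3  4.8 14.6] Tq [-1.18 -0.3   0.12]
```

Contact came early, and the side force points to the base's +y. I'll ease off, shift that way and try again.

```bash
python3 -m handwheel '[[0,0,0.05,0,0,0,0.6],[-0.017,0.033,0.01,0,0,0,0.6],[0,0,0,0,0,0,0.6]]' >/dev/null; python3 foot.py
python3 -m handwheel '[[0,0,-0.04,0,0,0,0.6],[0,0,-0.02,0,0,0,0.6],[0,0,0,0,0,0,0.6]]' >/dev/null; python3 foot.py
python3 -m handwheel '[[0,0,-0.03,0,0,0,0.6],[0,0,0,0,0,0,0.6]]' >/dev/null; python3 foot.py
```

```text
foot [ 497.1 -272.1   67.9] err mm [  0.7  -1.2 -13.9] mz [-0.    -0.002  1.   ] az 26.9 F [ 2.1 -2.  -1.8] Tq [1.04 0.56 0.13]
foot [ 498.  -273.5   67.7] err mm [ -0.2   0.2 -13.7] mz [-0.004  0.003  1.   ] az 26.9 F [-0.9  2.7 15.2] Tq [-1.55 -0.47  0.14]
foot [ 498.4 -274.1   67.7] err mm [ -0.6   0.8 -13.7] mz [-0.006  0.005  1.   ] az 26.8 F [-1.8  5.  22.8] Tq [-2.68 -0.97  0.16]
```

```bash
python3 -m handwheel '[[0,0,0.1,0,0,0,0.6],[0,0,0.02,0,0,0,0.6],[0,0,0,0,0,0,0.6],[0,0,0,0,0,0,0.6]]' >/dev/null; python3 foot.py
cat > edge.py <<'E'
from go import *
from h import proj
import cv2
from cell import r
from scipy.ndimage import map_coordinates,gaussian_filter
def fitedges(img,d,corn,edges,p0,W=4,lab=""):
    g=gaussian_filter(cv2.cvtColor(img,cv2.COLOR_RGB2GRAY).astype(float),.7)
    pr=np.array(p0,float)
    for it in range(4):
        J=[];b=[];per=[]
        for i,j in edges:
            f=lambda q:proj(d,corn(q)[[i,j]])
            A,B=f(pr);n=np.array([-(B-A)[1],(B-A)[0]])/np.linalg.norm(B-A);off=np.linspace(-W,W,8*W+1)
            es=[]
            for u in np.linspace(.12,.88,25):
                c=A+(B-A)*u;pt=c+off[:,None]*n
                v=map_coordinates(g,[pt[:,1],pt[:,0]],order=1);gr=abs(np.gradient(v));gr=np.where(gr>.5*gr.max(),gr,0)
                if gr.max()<1:continue
                k=gr.argmax();m=abs(off-off[k])<1;e=(off[m]*gr[m]).sum()/gr[m].sum()
                Jr=[]
                for a in range(len(pr)):
                    h_=np.zeros(len(pr));h_[a]=.01 if a==2 else .5
                    A2,B2=f(pr+h_);Jr.append(((A2+(B2-A2)*u-c)@n)/h_[a])
                J.append(Jr);b.append(e);es.append(e)
            per.append((round(float(np.median(es)),2),round(float(np.std(es)),2)) if es else None)
        k=least_squares(lambda x:np.array(J)@x-b,np.zeros(len(pr)),loss="soft_l1",f_scale=.3,x_scale=[1,1,.01][:len(pr)])
        pr=pr+k.x
    print(lab,pr.round(3),"resid",per)
    return pr
def dockc(q):
    c,s=np.cos(q[2]),np.sin(q[2]);return np.array([[q[0]+c*x-s*y,q[1]+s*x+c*y,54] for x,y in((50,40),(50,-40),(-50,-40),(-50,40))])
def millc(z):
    s=r.read_state();C=R.from_quat(s['ee_rot']);T=C*R.from_quat([.554,.804,-.123,.178]).inv()
    mz=T.apply(H);mx=T.apply(X);my=np.cross(mz,mx);f=s['tcp_pos']+T.apply([0,0,2.2])-68.2*mz+z*mz
    return lambda q:np.array([f+[q[0],q[1],0]+a*28*mx+b*23*my for a,b in((1,1),(1,-1),(-1,-1),(-1,1))])
E
python3 - <<'E'
from edge import *
E4=[(0,1),(1,2),(2,3),(3,0)]
for n in("top","scene"):
    d=dict(np.load(n+"0.npz"));fitedges(d["frame"],d,dockc,E4,[497.8,-273.3,.47],lab="dock "+n)
    for e in E4[:0]:pass
    d=r.get_image(n);np.savez(n+"3.npz",**d)
    fitedges(d["frame"],d,millc(134),E4,[0,0],lab="mill "+n)
    print(proj(d,millc(134)([0,0])).round(1).tolist())
    x,y=proj(d,millc(67)([0,0])).mean(0).astype(int);globals()[n]=cv2.resize(d["frame"][y-35:y+35,x-25:x+25,::-1],(400,560),interpolation=2);print(x-25,y-35)
cv2.imwrite("pics/v3.png",np.hstack([scene,top]))
E
```

```text
foot [ 496.8 -271.8   68.6] err mm [  1.   -1.5 -14.6] mz [ 0.001 -0.003  1.   ] az 26.9 F [-0.2 -0.  -1.9] Tq [ 1.52  0.94 -0.03]
dock top [ 4.95646e+02 -2.72972e+02  4.74000e-01] resid [(0.01, 0.11), (-0.48, 0.11), (0.0, 0.13), (-0.49, 0.14)]
mill top [0.006 1.181] resid [(0.65, 0.64), (0.02, 0.15), (1.92, 1.06), (1.0, 0.16)]
[[406.7, 193.7], [389.0, 202.6], [377.5, 180.8], [395.1, 172.0]]
356 155
dock scene [ 4.98624e+02 -2.73548e+02  4.76000e-01] resid [(-0.05, 0.14), (-0.5, 0.13), (-0.15, 0.24), (-3.53, 1.41)]
mill scene [ 1.016 -0.839] resid [(-3.27, 3.0), (0.06, 0.28), (-0.24, 0.19), (1.7, 1.52)]
[[206.4, 85.2], [217.6, 90.0], [206.9, 99.2], [195.5, 94.2]]
183 73
```

View pics/v3.png

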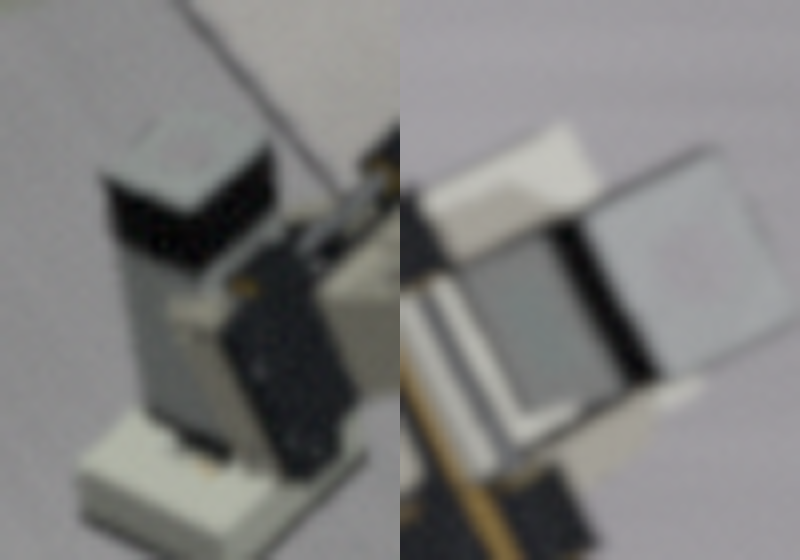

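The head-top corners in the left crop, (100,178), (195,210) and (272,150), match the prediction within a pixel, so the grasp hasn't slipped. The plug sits right at the mouth. I'll do a gentle compliant search around the refined base position of about (496.6,-273.4).

```bash
python3 -m handwheel '[[0,-0.04,0.04,0,0,0,0.6],[0,0,0,0,0,0,0.6],[0,0,0,0,0,0,0.6]]' >/dev/null; python3 foot.py
python3 -m handwheel '[[0,0,-0.04,0,0,0,0.6],[0,0,-0.04,0,0,0,0.6],[0,0,0,0,0,0,0.6]]' >/dev/null; python3 foot.py
python3 -m handwheel '[[0.033,0.017,0,0,0,0,0.6],[0,0,0,0,0,0,0.6]]' >/dev/null; python3 foot.py
python3 -m handwheel '[[0.033,0.017,0,0,0,0,0.6],[0,0,0,0,0,0,0.6]]' >/dev/null; python3 foot.py
```

```text
foot [ 497.  -273.5   70.4] err mm [  0.8   0.2 -16.4] mz [ 0.    -0.002  1.   ] az 26.9 F [ 0.2 -0.1 -4.2] Tq [ 1.91  1.12 -0.  ]
foot [ 497.6 -274.3   68.4] err mm [  0.2   1.  -14.4] mz [-0.002  0.     1.   ] az 26.9 F [-1.5  3.1  4.1] Tq [0.42 0.39 0.01]
foot [ 497.7 -274.2   68.3] err mm [  0.1   0.9 -14.3] mz [-0.001  0.001  1.   ] az 26.8 F [-3.5  2.1  5.8] Tq [ 0.05  0.77 -0.55]
foot [ 499.2 -273.    67.8] err mm [ -1.4  -0.3 -13.8] mz [ 0.    -0.001  1.   ] az 26.8 F [-2.9 -0.5  1.8] Tq [ 0.39  1.08 -0.66]
```

Going along the base's +x lowers both the height and the force, so I'll continue that way.

```bash
python3 -m handwheel '[[0.033,0.017,0,0,0,0,0.6],[0,0,0,0,0,0,0.6]]' >/dev/null; python3 foot.py
python3 -m handwheel '[[0.033,0.017,-0.02,0,0,0,0.6],[0,0,0,0,0,0,0.6]]' >/dev/null; python3 foot.py
```

```text
foot [ 501.3 -271.1   66.8] err mm [ -3.5  -2.2 -12.8] mz [ 0.001 -0.003  1.   ] az 26.9 F [-0.1 -2.7 -4.8] Tq [ 1.54  1.08 -0.12]
foot [ 501.7 -271.2   66.3] err mm [ -3.9  -2.1 -12.3] mz [ 0.001 -0.002  1.   ] az 26.8 F [-2.9 -2.5 -2.5] Tq [ 1.14  1.53 -0.78]
```

```bash
python3 -m handwheel '[[0,0,-0.04,0,0,0,0.6],[0,0,-0.03,0,0,0,0.6],[0,0,0,0,0,0,0.6]]' >/dev/null; python3 foot.py
python3 -m handwheel '[[0,0,-0.04,0,0,0,0.6],[0,0,-0.03,0,0,0,0.6],[0,0,0,0,0,0,0.6]]' >/dev/null; python3 foot.py
```

```text
foot [ 501.7 -271.2   63.5] err mm [-3.9 -2.1 -9.5] mz [ 0.001 -0.002  1.   ] az 26.9 F [-4.  -3.7 -3.6] Tq [ 0.94  1.63 -1.01]
foot [ 501.6 -271.3   60.7] err mm [-3.8 -2.  -6.7] mz [ 0.001 -0.002  1.   ] az 26.8 F [-4.3 -3.2 -2.8] Tq [ 0.94  1.58 -1.11]
```

It's in and sliding down freely. I'll relax the side load slightly and continue.

```bash
python3 -m handwheel '[[-0.018,-0.009,-0.03,0,0,0,0.6],[0,0,-0.04,0,0,0,0.6],[0,0,0,0,0,0,0.6]]' >/dev/null; python3 foot.py
python3 -m handwheel '[[0,0,-0.03,0,0,0,0.6],[0,0,-0.03,0,0,0,0.6],[0,0,0,0,0,0,0.6]]' >/dev/null; python3 foot.py
python3 -m handwheel '[[0,0,-0.03,0,0,0,0.6],[0,0,-0.02,0,0,0,0.6],[0,0,0,0,0,0,0.6]]' >/dev/null; python3 foot.py
```

```text
foot [ 501.5 -271.2   57.9] err mm [-3.7 -2.1 -3.9] mz [ 0.001 -0.002  1.   ] az 26.9 F [-3.  -3.1 -3.4] Tq [ 1.07  1.56 -0.88]
foot [ 501.4 -271.3   55.5] err mm [-3.6 -2.  -1.5] mz [ 0.    -0.002  1.   ] az 26.9 F [-4.1 -3.  -2.3] Tq [ 0.97  1.51 -1.02]
foot [ 501.4 -271.4   53.6] err mm [-3.6 -1.9  0.4] mz [ 0.    -0.002  1.   ] az 26.9 F [-4.2 -3.4 -2.4] Tq [ 0.89  1.5  -1.02]
```

```bash
python3 -m handwheel '[[-0.015,-0.008,-0.02,0,0,0,0.6],[0,0,-0.02,0,0,0,0.6],[0,0,0,0,0,0,0.6]]' >/dev/null; python3 foot.py
python3 -m handwheel '[[0,0,-0.02,0,0,0,0.6],[0,0,-0.02,0,0,0,0.6],[0,0,0,0,0,0,0.6]]' >/dev/null; python3 foot.py
python3 -m handwheel '[[0,0,-0.02,0,0,0,0.6],[0,0,0,0,0,0,0.6]]' >/dev/null; python3 foot.py
```

```text
foot [ 501.5 -271.8   53. ] err mm [-3.7 -1.5  1. ] mz [-0.002 -0.001  1.   ] az 26.9 F [-6.6  1.9  6.5] Tq [ 0.    0.7  -0.84]
foot [ 501.3 -272.6   52.7] err mm [-3.5 -0.7  1.3] mz [-0.003  0.002  1.   ] az 26.9 F [-10.1   6.7  16.7] Tq [-1.46  0.1  -1.21]
foot [ 501.  -273.1   52.5] err mm [-3.2 -0.2  1.5] mz [-0.004  0.003  1.   ] az 26.8 F [-12.5   8.3  21.4] Tq [-2.04 -0.04 -1.33]
```

A firm stop at the expected depth means it's home. I'll relieve the load, then open.

```bash
python3 -m handwheel '[[0,0,0.04,0,0,0,0.6],[0,0,0.03,0,0,0,0.6],[0,0,0,0,0,0,0.6]]' >/dev/null; python3 foot.py
python3 -m handwheel '[[0,0,0,0,0,0,0.36],[0,0,0,0,0,0,0.3],[0,0,0,0,0,0,0.25],[0,0,0,0,0,0,0.2],[0,0,0,0,0,0,0.2]]'
python3 vis.py v4 "(175,60)" "(340,120)"
```

```text
foot [ 500.5 -271.8   52.5] err mm [-2.7 -1.5  1.5] mz [ 0.    -0.002  1.   ] az 26.9 F [-2.9 -4.4 -3. ] Tq [ 0.74  1.51 -1.08]
t: 17.6
tcp_pos: [502.6, -273.3, 120.8]
ee_rot: [0.719, -0.441, 0.458, 0.28]
force: [-0.4, 0.4, 0.7]
gripper_width: 73.0
grasp_force: 0.0
now [ 502.6 -273.3  120.8] need shift(rows of 40) [-0.1  -0.04  0.01] turn [-0.02 -0.   -0.01] |turn|deg 0.1
[-0.5   0.69  0.31  2.5   1.83  0.95  1.48]
```

View pics/v4.png

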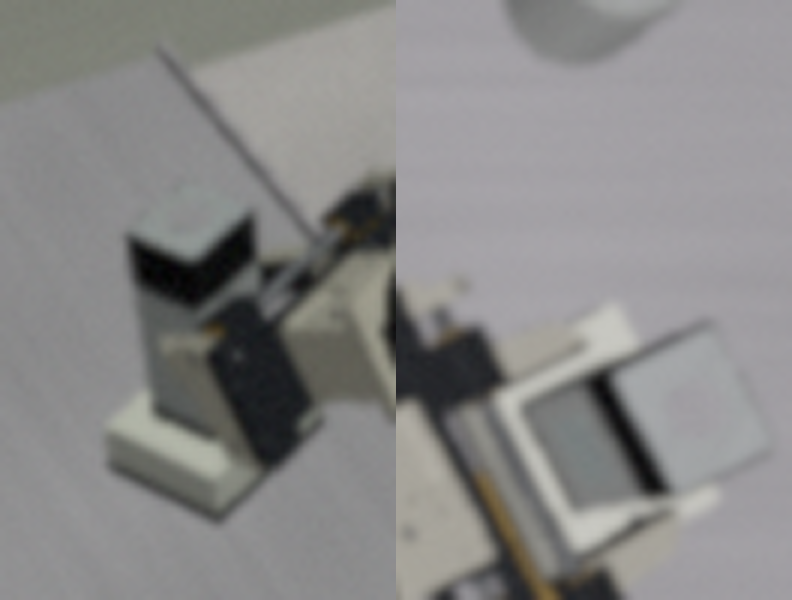

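The mill stands upright and flush on the base, with its underside at about (190,430) in the left crop, and the fingers are clear on both sides. I'll back out along the tool axis.

```bash
python3 -m handwheel '[[0,0,0,0,0,0,0.1],[-0.1,0.2,0.1,0,0,0,0.1],[-0.2,0.4,0.21,0,0,0,0.1],[-0.2,0.4,0.21,0,0,0,0.1],[-0.3,0.6,0.31,0,0,0,0.1]]'
python3 -m handwheel '[[-0.4,0.8,0.42,0,0,0,0.1],[-0.4,0.8,0.42,0,0,0,0.1],[-0.3,0.6,0.5,0,0,0,0.1],[0,0,0,0,0,0,0.1],[0,0,0,0,0,0,0.1]]'
python3 - <<'E'
from edge import *
o=[]
for n,x,y in(("scene",60,60),("top",230,70)):
    d=r.get_image(n)
    o.append(cv2.resize(d["frame"][y:y+200,x:x+200,::-1],(400,400),interpolation=2))
    f=np.array([498.5,-273,54.]);a=.47;mx=np.array([np.cos(a),np.sin(a),0]);my=np.array([-np.sin(a),np.cos(a),0])
    fitedges(d["frame"],d,lambda q:np.array([f+[q[0],q[1],134]+u*28*mx+v*23*my for u,v in((1,1),(1,-1),(-1,-1),(-1,1))]),[(0,1),(1,2),(2,3),(3,0)],[0,0],lab=n)
cv2.imwrite("pics/end.png",np.hstack(o))
E
```

```text
t: 18.2
tcp_pos: [469.4, -209.8, 154.2]
ee_rot: [0.719, -0.442, 0.457, 0.281]
force: [-0.1, 1.1, 0.7]
gripper_width: 82.5
grasp_force: 0.0
t: 18.7
tcp_pos: [426.5, -121.0, 207.6]
ee_rot: [0.72, -0.441, 0.458, 0.28]
force: [-0.2, 0.1, 0.3]
gripper_width: 82.8
grasp_force: 0.0
scene [2.    2.879] resid [(0.22, 0.18), (3.6, 0.21), (3.56, 0.53), (0.02, 0.22)]
top [-1.095  3.12 ] resid [(1.4, 1.36), (0.87, 0.13), (0.86, 0.93), (0.02, 0.19)]
```

View pics/end.png

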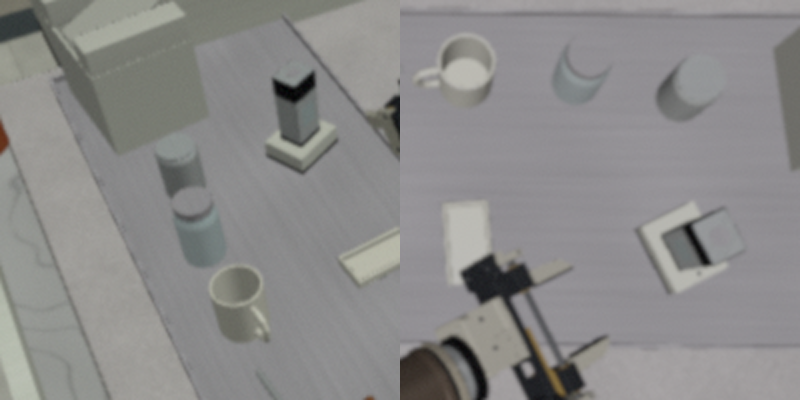

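The mill is upright and flush in the base (left view, about (298,110)). The jar, mug, tin and spoon rest look undisturbed, and the gripper is clear. I'm handing it in.

```bash
python3 -c "
from cell import r;print(r.hand_in())"
```

```text
the job is handed in; nothing more can be done
None
```

The pepper mill stands upright in the charging base's socket. It came to a firm stop at the expected depth, so I judged it fully home, then released it and handed in at about 19 s, with nothing else seen to have moved.

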